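# Square a carton up in the packing jig

### The job

Square the flat white carton up in the packing jig, only pushing it along the bench with the fingers, never lifting, tipping or carrying it. First push it back until its long side lies flat against the jig's long fence; then push the steel sliding stop along the fence until the carton is trapped snugly, with no gaps, between the sliding stop and the fixed end stop. Leave the other things on the bench where they are, and finish clear of everything.

Things in the scene. Friction and masses are not known exactly. Their poses are not given: they have to be found in the camera images.
- carton: closed flat white carton, 90 mm along its x, 130 mm along its y, 45 mm high, about 0.35 kg, loose on the bench in front of (robot side of) the fence, turned up to about 25 degrees from the fence and wholly between the end stop and the sliding stop; origin at the centre of its underside
- jig: fixed L-shaped aluminium jig, 40 mm high. Origin: inside corner, at bench height. The long fence's face is its plane x = 0, running 456 mm along -y, fence behind at +x. The end stop's face is its plane y = 0, running 100 mm along -x (towards the robot), 16 mm thick to +y. The carton in place has its long side on the fence, its origin at x = -45, y = -65 mm of this frame, axes parallel
- slide (a joint): travel in m of the sliding stop along the fence towards the end stop (+y of the jig). 0 is as far away as it goes, when its inner face is at y = -290 mm of the jig; it starts between 0 and 0.03; 0.160 when it just touches the carton in place; stiff (about 1.5 N of friction), stays where it is left, no spring
- slide_face (a point): middle of the inner face (looking at the end stop, jig +y) of the steel sliding stop: 27 mm above the bench, 40 mm from the fence face. The steel bar stands 78 mm out from the fence towards the robot, 18 mm thick (outer face, to push on, 18 mm to jig -y), 6 to 48 mm above the bench; its black saddle on the fence with a round knob is 65 mm high, 40 mm long to -y
- tape: roll of packing tape lying flat, 90 mm across, 40 mm high; origin under its centre; a bystander, to be left alone
- glue: small white glue bottle, 36 mm across, 75 mm high; origin under its centre; a bystander, to be left alone
- partsbox: small brown cardboard parts box, 45 x 34 x 32 mm high; origin under its centre; a bystander, to be left alone
- stapler: small red and black stapler, 85 x 30 mm, 40 mm high; origin under its middle; a bystander, to be left alone
- driver: screwdriver lying on the bench, about 200 mm long and under 40 mm high; origin on its underside near its middle; a bystander, to be left alone
- labelroll: roll of white labels lying flat, 80 mm across, 30 mm high; origin under its centre; a bystander, to be left alone
Not all that is in view belongs to the job. Leave any green, pink or red look-alike of the carton alone.

How it is judged (in metres and radians):
On the way, in this order (a step that is already met when the one before it is completed fails the run):
1. the carton's long side lies flat against the long fence (within 4 mm and 2 degrees) (x of carton in the frame of jig between -0.049 and -0.04 m and angle between the x axis of carton and the x axis of jig, either way round below 0.035 rad), for 0.2 s.
2. the carton is trapped between the sliding stop and the end stop (all of step 1 and y of carton in the frame of jig between -0.069 and -0.06 m and y of slide_face in the frame of jig above -0.1345 m), for 0.2 s.
At the end, for the whole second after the job is handed in: the carton lies flat on the bench at rest, within 4 mm of the long fence and of the end stop and within 2 degrees of square, and the sliding stop's face is within 4.5 mm of where it touches the carton in the corner (all of step 2 and height (world z) of carton below 0.006 m and angle between carton's own z axis and vertical below 0.05 rad and linear speed of carton below 0.01 m/s).
It fails at once if the carton is lifted or tipped off the bench (height (world z) of carton above 0.012 m or angle between carton's own z axis and vertical above 0.15 rad).
It fails at once if a bystander is moved by more than 15 mm (distance of any of tape, glue, partsbox, stapler, driver, labelroll from where it was at the start of the episode above 0.015 m).
It also fails if it takes over 58 s, if anything falls off the work surface, if the arm or the gripper's body presses on something with over 40 N, if the wrist force passes 120 N, or if a joint passes its speed limit or range.

### The arm

A 6-joint arm with a two-finger parallel gripper is mounted at the origin on the work surface. World frame = base frame: x ahead of the robot, y to its left, z up, the work surface at z = 0. Lengths are in mm, angles in rad, forces in N, time in s.
With the tool pointing down it reaches from about 325 to 900 mm from the base axis. Payload 6.1 kg.
Tool frame: the origin (TCP) lies at the very end of the fingers, on their centre line; the grasp point (between the pads) lies 19 mm behind it; z points along the fingers, y is the line along which they close (so a half turn about z gives the same grasp; the last joint's range is limited). The gripper opens to 85 mm and grips with 20 to 120 N. Pads are 22 mm wide; open, the fingers measure 114 mm over their backs; the gripper's body (76 mm by 85 mm) begins 54 mm behind the grasp point. The pads swing forward as they close: fully open they stand 13 mm farther back than shut.
Start: joints at [1.118, 0.22, 1.526, -0, 1.395, -0.126], TCP at [200.632, 591.914, 231.3] pointing down, gripper open.
Joint ranges: [-2.98, 2.98], [-0.91, 2.08], [0.09, 2.57], [-1.24, 4.39], [0.2, 2.65], [-2.68, 2.68]. Speed limits (rad/s): [2.57, 2.57, 3.01, 3.14, 3.14, 3.14].

### API

Orientations are given as a unit quaternion [w, x, y, z].
In Python, from bench import * gives the robot as it stands. The module is installed in compiled form; this text tells all that it offers.
- The arm moves only by the tool arm_command, never from a script. Its argument "commands" is a list of rows, each a list of 3 entries, a list of its own where there are three numbers: the finger opening in m, from 0 to 0.0854, then the shift along the world's x, y, z in m, then the turn, a rotation vector about the world's x, y, z in degrees. A call has 1 to 20 rows; each row shifts and turns the commanded pose from where the row before left it; what a row does not reach is not made up. A row lasts 1/8 s, in which the tool goes at most 62.5 mm and 10.7 degrees, less where a joint would pass 70% of its speed; a pose out of reach is approached as far as the arm can. A call is refused whole if a number of a shift passes 0.0625 or a number of a turn 10.7, either way. A call with a gripper value outside its range is refused whole. The fingers move at their own pace and stop on an object; the grip force is fixed at half the most. Time passes only in rows, so rows that do not move let the fingers close. It gives the time, the measured TCP pose, the force, the opening and the grip force at its end, in the units of the state.
- read_state(): the state, without advancing time (a new reading comes with each control period).
- grab_frame(name): name is "side" or "top"; returns a dict with "frame" (480x640x3 uint8, blue, green, red), "depth" (480x640 float32, mm along the optical axis (not along the pixel's ray), 0 where there is no reading), "mtx" (3x3 intrinsics, pixels), "k1" (the pictures are not rectified: a ray, as slopes to the right and down, at radius r is drawn at 1 + k1 r^2 times it, then the intrinsics apply), "rvec" (rotation vector, rad) and "tvec" (3), from world to camera coordinates, as OpenCV has them. Camera axes: x right, y down, z forward; pixel columns grow to the right and rows downward; lengths in mm; the calibration is good to about 2 mm. A picture is of the moment at which its call begins.
- close_job(): hands the job in; it is judged then, once.
Trained networks look in a picture, given as the dict that the camera call returned (one of the last four; its "shot" number tells which), for a name from the list of things; names that differ only in an ending like _2 or _b are one class to them, and where a whole thing is asked for, a point or a joint stands for the part that bears it (a point fixed in the world has none). Each returns a list of dicts, best first, with "p" (0 to 1); they miss things now and then, are a little off and sometimes report something else, mostly with a low value. They report only what shows in the picture. A call takes as long as a camera call. They do not tell look-alikes from the thing itself.
- find_in(picture, thing): "extent" ([centre column, centre row, width, height] as shares, 0 to 1, of the picture: columns of its width, rows of its height, round what is visible of it).
- cut_out(picture, thing): "region" (480x640 bool, what is visible of it) and "extent" ([centre column, centre row, width, height] as shares, 0 to 1, of the picture: columns of its width, rows of its height, round what is visible of it).
- mark_of(picture, thing): "at" ([column, row] as shares, 0 to 1, of the picture: columns of its width, rows of its height: a listed point, or the origin of a listed thing).
The state is a dict: "time_s": time; "joint_pos": joint angles; "qd": joint speeds; "joint_efforts": joint torques, N m; "tool_pos": TCP position; "eef_rot": TCP orientation; "contact_force": force on the tool from outside, world axes, zero at the start; "moment": the same for the moment, N m; "width": finger opening in mm; "gripper_force": force on a finger pad.
Only numpy, scipy, OpenCV 4.12 (cv2) and the standard library are available. Lean on these libraries where they do the work, as an engineer would, in place of code of your own. Each camera call takes 0.05 s, during which the arm holds its last target. There are 200 camera calls.

## Working session

There is one attempt and no reset: what is moved stays moved. The work goes in short steps, Python scripts to look and compute and a tool call to move; the robot and the scene stay as the last step left them, time stands still between calls to the robot, and variables do not carry over. Pictures are saved under pics/ and viewed, at most 10 in all, crops included, and the job is handed in when it is done.

Besides the shell and the picture viewer there is one more tool, called after "Request:" as a command line: name --argument value ..., lists and objects as JSON in quotes. arm_command: Moves the arm, as the interface text tells. Its arguments: {"type":"object","properties":{"commands":{"type":"array"}},"required":["commands"]}

```bash
mkdir -p pics; cat > h.py <<'E'
from bench import *
import numpy as np, cv2
def grab(n):
    p=grab_frame(n); p['R']=cv2.Rodrigues(np.array(p['rvec'],float))[0]; return p
def ray(p,uv):
    m=np.array(p['mtx'],float); k=p['k1']
    d=(np.atleast_2d(uv)-[m[0,2],m[1,2]])/[m[0,0],m[1,1]]
    s=d.copy()
    for _ in range(20): s=d/(1+k*(s**2).sum(1,keepdims=True))
    return s
def onz(p,uv,z):
    s=ray(p,uv); R=p['R']; t=np.array(p['tvec'],float).ravel()
    c=-R.T@t; D=np.c_[s,np.ones(len(s))]@R
    return c+D*((z-c[2])/D[:,2])[:,None]
def cloud(p):
    v,u=np.mgrid[:480,:640]; s=ray(p,np.c_[u.ravel(),v.ravel()].astype(float)); d=p['depth'].reshape(-1,1)
    X=(np.c_[s,np.ones(len(s))]*d-np.array(p['tvec'],float).ravel())@p['R']
    X[d[:,0]==0]=np.nan
    return X.reshape(480,640,3)
E
python3 - <<'E'
from h import *
for n in('top','side'):
    p=grab(n); cv2.imwrite(f'pics/{n}0.png',p['frame']); X=cloud(p)
    print(n,(-p['R'].T@np.array(p['tvec']).ravel()).round())
    for t in 'carton jig slide tape glue partsbox stapler driver labelroll'.split():
        for c in cut_out(p,t)[:3]:
            m=c['region']; e=np.array(c['extent'])*[640,480,640,480]; q=X[m]
            print(t,round(c['p'],2),e.round(),np.nanmedian(q,0).round(),np.nanpercentile(q,[2,98],axis=0).round().tolist())
    for t in('carton','jig','slide_face'):
        for c in mark_of(p,t)[:2]:
            uv=np.array(c['at'])*[640,480]; print('mark',t,round(c['p'],2),uv.round(),onz(p,uv,27 if t=='slide_face' else 0).round())
print(read_state())
E
```

```text
top [ 274.   25. 1143.]
carton 0.94 [425. 343.  68.  67.] [ 294. -204.   46.] [[230.0, -269.0, 12.0], [358.0, -140.0, 50.0]]
carton 0.88 [237. 312.  57.  68.] [357. 204.  46.] [[292.0, 150.0, 13.0], [423.0, 259.0, 50.0]]
carton 0.75 [178. 375.  63.  41.] [215. 328.  45.] [[171.0, 268.0, 13.0], [259.0, 395.0, 50.0]]
jig 0.78 [351. 215. 215.  58.] [616. -37.  23.] [[528.0, -284.0, 2.0], [661.0, 202.0, 56.0]]
slide 0.67 [386. 215.  25.  57.] [ 596. -116.   51.] [[529.0, -146.0, -1.0], [654.0, -101.0, 67.0]]
tape 0.97 [210. 213.  39.  41.] [583. 286.  37.] [[542.0, 242.0, 0.0], [628.0, 326.0, 44.0]]
glue 0.74 [451. 226.  22.  19.] [ 552. -273.   47.] [[539.0, -296.0, -2.0], [586.0, -261.0, 77.0]]
partsbox 0.66 [410. 280.  22.  22.] [ 438. -179.   32.] [[416.0, -203.0, 1.0], [461.0, -160.0, 37.0]]
partsbox 0.44 [212. 216.  38.  42.] [586. 284.  38.] [[542.0, 242.0, 0.0], [628.0, 326.0, 44.0]]
stapler 0.58 [286. 160.  36.  16.] [723. 114.  31.] [[713.0, 74.0, 2.0], [740.0, 156.0, 43.0]]
labelroll 0.76 [375. 160.  32.  35.] [ 721. -100.   30.] [[687.0, -135.0, 8.0], [760.0, -65.0, 35.0]]
ma
[... 1476 characters left out ...]
': array([ 1.11791455e+00,  2.20398003e-01,  1.52649620e+00,  2.27604690e-05,
        1.39469161e+00, -1.26085898e-01]), 'qd': array([ 7.27686771e-04,  6.98383527e-05,  1.08851284e-03,  1.02321265e-03,
       -2.61103603e-04, -9.78823171e-04]), 'joint_efforts': array([ 4.95874756e-04, -4.96841812e+01, -3.89728689e+01, -1.38274036e-04,
        8.32559872e-04, -1.74142224e-05]), 'tool_pos': array([200.61871362, 591.92481536, 231.30289455]), 'eef_rot': array([-9.76188519e-06,  1.62673787e-01,  9.86679907e-01,  6.47565147e-06]), 'contact_force': array([0.40998903, 0.51280142, 0.19297844]), 'moment': array([ 0.0044856 , -0.01386593,  0.02159979]), 'gripper_force': 0.0, 'width': 85.39209298802066}
```

View pics/top0.png

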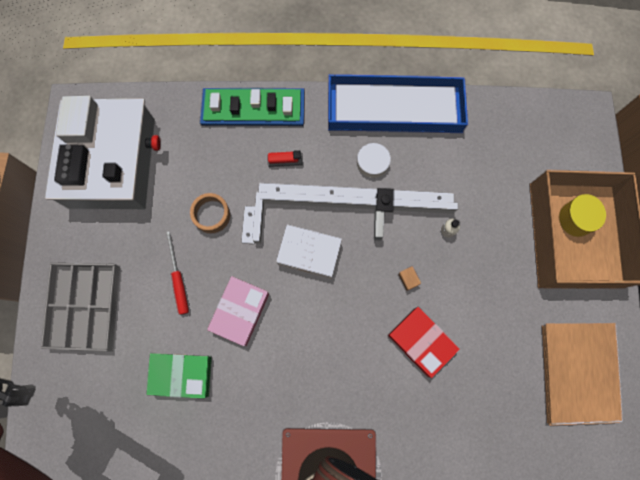

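View pics/side0.png

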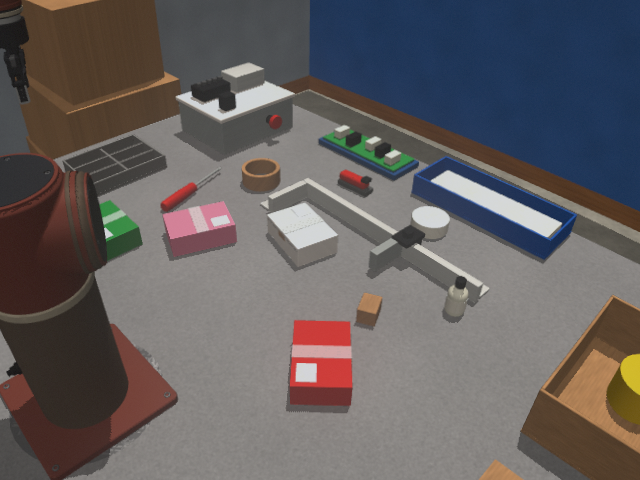

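The top view shows four cartons: white (309,251), pink (238,311), green (179,375) and red (424,342). Only the white one, lying in front of the fence between the end stop (252,220) and the sliding stop (379,222), fits. Next I measure it and the jig, and confirm it in a crop.

```bash
cat >> h.py <<'E'
def measure(n='top',p=None):
    p=p or grab(n); X=cloud(p); v,u=np.mgrid[:480,:640]; h=p['frame'].astype(int)
    white=(h.min(2)>140)
    # edges on planes by back-projecting colour mask at known height
    box=(X[...,0]>400)&(X[...,0]<640)&(X[...,1]>-90)&(X[...,1]<185)
    m=(box&(X[...,2]>38)&(X[...,2]<54)).astype(np.uint8)
    return p,X,m
E
python3 - <<'E'
from h import *
p,X,m=measure('top')
n,l,s,c=cv2.connectedComponentsWithStats(m)
for i in range(1,n):
    if s[i,4]>60: print(s[i],c[i].round(),np.nanmedian(X[l==i],0).round())
i=l[251,309]; M=(l==i)
pts=X[M]; r=cv2.minAreaRect(pts[:,:2].astype(np.float32)); print('depth rect',r)
cs,_=cv2.findContours(M.astype(np.uint8),cv2.RETR_EXTERNAL,cv2.CHAIN_APPROX_NONE)
w=onz(p,cs[0][:,0].astype(float),45); r=cv2.minAreaRect(w[:,:2].astype(np.float32)); print('plane45 rect',r, cv2.boxPoints(r).round())
# fence top rim: z 34..45, front edge per column
def edges(cols,rows,zl,zh):pass
F=(X[...,2]>34)&(X[...,2]<46)&(X[...,0]>590)&(X[...,0]<680)
f=[]
for u in list(range(268,372))+list(range(400,445)):
    v=np.where(F[:,u])[0]
    if len(v)>2: f.append([u,v.max()+.5,v.min()-.5])
f=np.array(f); w=onz(p,f[:,:2],40); b=onz(p,f[:,[0,2]],40)
k=np.polyfit(w[:,1],w[:,0],1); print('fence front x=a*y+b',k,'res',np.std(w[:,0]-np.polyval(k,w[:,1])),'back',np.polyfit(b[:,1],b[:,0],1), 'yaw',np.degrees(-np.arctan(k[0])))
E_=(X[...,2]>34)&(X[...,2]<46)
g=[]
for v in range(202,236):
    u=np.where(E_[v,236:275])[0]+236
    if len(u)>2: g.append([u.max()+.5,v,u.min()-.5])
g=np.array(g); w=onz(p,g[:,:2],40); print('endstop inner y=a*x+b',np.polyfit(w[:,0],w[:,1],1),g[::6].tolist()); w2=onz(p,g[:,[2,1]],40);print(np.polyfit(w2[:,0],w2[:,1],1))
S=(X[...,2]>42)&(X[...,2]<54)
g=[]
for v in range(212,236):
    u=np.where(S[v,365:395])[0]+365
    if len(u)>2: g.append([u.min()-.5,v,u.max()+.5])
g=np.array(g); w=onz(p,g[:,:2],48);w2=onz(p,g[:,[2,1]],48); print('slide inner',np.polyfit(w[:,0],w[:,1],1),w[0],w[-1],'outer',w2[0],w2[-1])
cv2.imwrite('pics/crop.png',cv2.resize(p['frame'][150:290,200:420],None,fx=3.6,fy=3.6,interpolation=cv2.INTER_CUBIC))
E
```

```text
[252 192 119  50 955] [297. 204.] [618.  96.  41.]
[ 276  225   66   53 2278] [309. 251.] [495.  50.  46.]
[248 283  20  10 104] [255. 289.] [407. 170.  46.]
depth rect ((495.8086853027344, 50.17935562133789), (130.0360870361328, 91.64874267578125), 75.92974090576172)
plane45 rect ((495.4413757324219, 50.194087982177734), (129.9650115966797, 92.22904968261719), 75.97789001464844) [[435.  -2.]
 [524. -24.]
 [556. 102.]
 [466. 124.]]
fence front x=a*y+b [4.06761900e-02 6.09945542e+02] res 0.9902440941963537 back [3.97481605e-02 6.27587748e+02] yaw -2.329289933569144
endstop inner y=a*x+b [-4.55055107e-02  1.87825011e+02] [[262.5, 202.0, 255.5], [261.5, 208.0, 254.5], [261.5, 214.0, 254.5], [260.5, 220.0, 253.5], [260.5, 226.0, 253.5], [259.5, 232.0, 252.5]]
[-3.58899416e-02  1.99167127e+02]
slide inner [-2.19188634e-02 -8.91451162e+01] [ 587.36869391 -101.85721294   48.        ] [533.04508562 -98.91124388  48.        ] outer [ 587.99295623 -143.37370696   48.        ] [ 533.32769118 -119.43027732   48.        ]
```

View pics/crop.png

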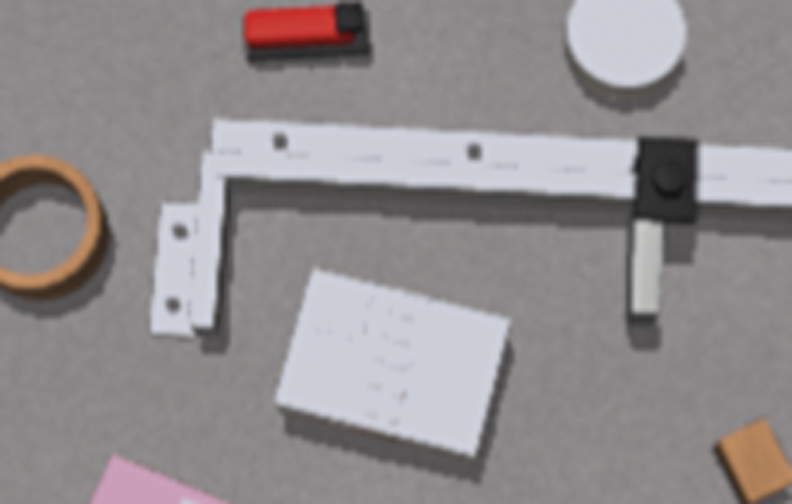

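The crop (offset 200,150, scale 3.6) shows a plain white carton at crop (395,360), with no green, pink or red on it and in front of the fence, so it is the right one. The jig's inside corner is at about (616.5, 159.8) with a yaw of about -2.33°. The carton is centred at about (495.5, 50.2) with a yaw of about -14°. I'll push its near long side with the open fingers as a fork, kept parallel to the fence.

Request:
arm_command --commands '[[0.085,[0.0196,-0.0535,0],[0,0,1.64]],[0.085,[0.0196,-0.0535,0],[0,0,1.64]],[0.085,[0.0196,-0.0535,0],[0,0,1.64]],[0.085,[0.0196,-0.0535,0],[0,0,1.64]],[0.085,[0.0196,-0.0535,0],[0,0,1.64]],[0.085,[0.0196,-0.0535,0],[0,0,1.64]],[0.085,[0.0196,-0.0535,0],[0,0,1.64]],[0.085,[0.0196,-0.0535,0],[0,0,1.64]],[0.085,[0.0196,-0.0535,0],[0,0,1.64]],[0.085,[0.0196,-0.0535,0],[0,0,1.64]],[0.085,[0,0,-0.05],[0,0,0]],[0.085,[0,0,-0.05],[0,0,0]],[0.085,[0,0,-0.05],[0,0,0]],[0.085,[0,0,-0.04],[0,0,0]],[0.085,[0,0,0],[0,0,0]],[0.085,[0,0,0],[0,0,0]]]'

```text
time_s: 3.35
tool_pos: [397.8, 56.9, 42.8]
eef_rot: [0.001, 0.02, 1.0, -0.0]
contact_force: [0.3, -0.5, 0.9]
width: 85.4
gripper_force: 0.0
```

Request:
arm_command --commands '[[0.085,[0,0,-0.015],[0,0,0]],[0.085,[0,0,-0.015],[0,0,0]],[0.085,[0,0,0],[0,0,0]],[0.085,[0.01,-0.0004,0],[0,0,0]],[0.085,[0.01,-0.0004,0],[0,0,0]],[0.085,[0.006,-0.00025,0],[0,0,0]],[0.085,[0.006,-0.00025,0],[0,0,0]],[0.085,[0.006,-0.00025,0],[0,0,0]],[0.085,[0.006,-0.00025,0],[0,0,0]],[0.085,[0.006,-0.00025,0],[0,0,0]],[0.085,[0.006,-0.00025,0],[0,0,0]],[0.085,[0.006,-0.00025,0],[0,0,0]],[0.085,[0.006,-0.00025,0],[0,0,0]],[0.085,[0.006,-0.00025,0],[0,0,0]],[0.085,[0.006,-0.00025,0],[0,0,0]],[0.085,[0.006,-0.00025,0],[0,0,0]],[0.085,[0.006,-0.00025,0],[0,0,0]],[0.085,[0,0,0],[0,0,0]]]'

```text
time_s: 5.6
tool_pos: [489.6, 53.0, 11.6]
eef_rot: [0.001, 0.02, 1.0, -0.0]
contact_force: [0.2, 0.5, -0.1]
width: 85.0
gripper_force: 0.0
```

```bash
cat >> h.py <<'E'
O=np.array([616.5,159.8]); th=np.radians(-2.33); RJ=np.array([[np.cos(th),-np.sin(th)],[np.sin(th),np.cos(th)]])
def toj(w): return (np.atleast_2d(w)[:,:2]-O)@RJ
E
cat > look.py <<'E'
from h import *
import sys
for n in ('top','side'):
    p=grab(n); cv2.imwrite(f'pics/{n}_{sys.argv[1]}.png',cv2.resize(p['frame'][170:300,220:440],None,fx=3.6,fy=3.6))
    for c in cut_out(p,'carton'):
        M=c['region']; X=cloud(p)[M]; X=X[(X[:,2]>41)&(X[:,2]<50)]
        if len(X)<50: continue
        md=toj(np.median(X,0))[0]
        if md[0]<-190 or md[0]>0 or not -300<md[1]<0: continue
        J=toj(X).astype(np.float32); r=cv2.minAreaRect(J); print(n,round(c['p'],2),'rect jig',r)
        print(cv2.boxPoints(r).round(1).tolist())
    for c in mark_of(p,'carton'):
        w=onz(p,np.array(c['at'])*[640,480],0); j=toj(w)[0]
        if -190<j[0]<0: print('mark carton',j.round(1),round(c['p'],2))
    for c in mark_of(p,'slide_face')[:1]:
        print('slide_face',toj(onz(p,np.array(c['at'])*[640,480],27)).round(1),round(c['p'],2))
s=read_state(); print(s['time_s'],s['tool_pos'].round(1),toj(s['tool_pos']).round(1),s['contact_force'].round(1))
E
python3 look.py 1
```

```text
slide_face [[ -33.8 -262.8]] 0.93
side 0.97 rect jig ((-77.89059448242188, -112.73191833496094), (114.59679412841797, 124.83547973632812), 0.027889244258403778)
[[-135.1999969482422, -50.29999923706055], [-135.1999969482422, -175.1999969482422], [-20.600000381469727, -175.10000610351562], [-20.600000381469727, -50.29999923706055]]
mark carton [ -74.1 -111.5] 0.91
slide_face [[ -26.4 -256.4]] 0.65
6.0 [488.6  53.1  11.4] [[-123.4 -111.8]] [0.4 0.1 0.7]
```

View pics/side_1.png

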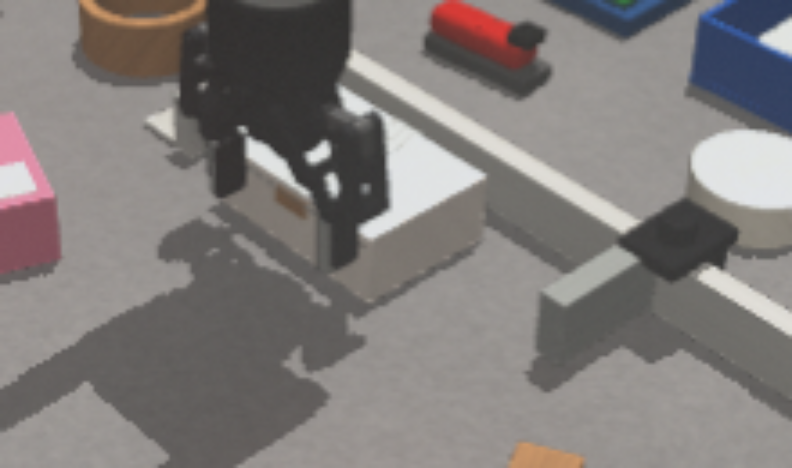

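The crop shows the fingers flush on the carton's front face (crop 225,160 and 345,240), with the carton now parallel to the fence and about 22 mm short of it.

Request:
arm_command --commands '[[0.085,[0.004,-0.00016,0],[0,0,0]],[0.085,[0.004,-0.00016,0],[0,0,0]],[0.085,[0.004,-0.00016,0],[0,0,0]],[0.085,[0.004,-0.00016,0],[0,0,0]],[0.085,[0.002,-0.0001,0],[0,0,0]],[0.085,[0,0,0],[0,0,0]]]'

```text
time_s: 6.75
tool_pos: [507.1, 52.3, 11.3]
eef_rot: [0.0, 0.02, 1.0, -0.0]
contact_force: [-0.3, -0.8, -0.3]
width: 84.9
gripper_force: 0.0
```

Request:
arm_command --commands '[[0.085,[0.002,0,0],[0,0,0]],[0.085,[0,0,0],[0,0,0]]]'

```text
time_s: 7.0
tool_pos: [508.8, 52.4, 11.4]
eef_rot: [0.0, 0.02, 1.0, -0.0]
contact_force: [-1.0, 0.4, -0.3]
width: 85.0
gripper_force: 0.4
```

Request:
arm_command --commands '[[0.085,[0.001,0,0],[0,0,0]],[0.085,[0,0,0],[0,0,0]]]'

```text
time_s: 7.25
tool_pos: [509.7, 52.4, 11.3]
eef_rot: [0.0, 0.02, 1.0, 0.0]
contact_force: [-2.1, 0.3, 0.8]
width: 84.8
gripper_force: 0.7
```

Request:
arm_command --commands '[[0.085,[0.001,0,0],[0,0,0]],[0.085,[0,0,0],[0,0,0]]]'

```text
time_s: 7.5
tool_pos: [510.7, 52.4, 11.3]
eef_rot: [0.0, 0.02, 1.0, 0.0]
contact_force: [-1.4, -0.3, 0.9]
width: 85.1
gripper_force: 0.6
```

Request:
arm_command --commands '[[0.085,[0.001,0,0],[0,0,0]],[0.085,[0,0,0],[0,0,0]]]'

```text
time_s: 7.75
tool_pos: [511.8, 52.4, 11.3]
eef_rot: [0.0, 0.02, 1.0, -0.0]
contact_force: [-1.3, 0.3, -0.4]
width: 85.1
gripper_force: 0.5
```

Request:
arm_command --commands '[[0.085,[0.001,0,0],[0,0,0]],[0.085,[0,0,0],[0,0,0]]]'

```text
time_s: 8.0
tool_pos: [512.4, 52.4, 11.2]
eef_rot: [-0.0, 0.02, 1.0, 0.0]
contact_force: [-2.4, 0.4, 1.5]
width: 84.7
gripper_force: 1.4
```

Request:
arm_command --commands '[[0.085,[0.001,0,0],[0,0,0]],[0.085,[0,0,0],[0,0,0]]]'

```text
time_s: 8.25
tool_pos: [512.4, 52.4, 11.0]
eef_rot: [-0.001, 0.02, 1.0, -0.0]
contact_force: [-6.4, -0.0, 4.2]
width: 85.1
gripper_force: 3.3
```

Request:
arm_command --commands '[[0.085,[0.001,0,0],[0,0,0]],[0.085,[0,0,0],[0,0,0]]]'

```text
time_s: 8.5
tool_pos: [512.4, 52.4, 10.8]
eef_rot: [-0.003, 0.02, 1.0, -0.0]
contact_force: [-10.9, -0.0, 6.9]
width: 85.1
gripper_force: 5.0
```

Request:
arm_command --commands '[[0.085,[0.001,0,0],[0,0,0]],[0.085,[0,0,0],[0,0,0]]]'

```text
time_s: 8.75
tool_pos: [512.3, 52.5, 10.5]
eef_rot: [-0.004, 0.02, 1.0, -0.0]
contact_force: [-13.1, 0.2, 8.1]
width: 85.2
gripper_force: 6.5
```

The carton is hard against the fence (13 N). I'll back off, rise and check.

Request:
arm_command --commands '[[0.085,[-0.01,0.0004,0],[0,0,0]],[0.085,[-0.025,0.001,0],[0,0,0]],[0.085,[-0.025,0.001,0],[0,0,0]],[0,[0,0,0.045],[0,0,0]],[0,[0,0,0.045],[0,0,0]],[0,[0,0,0.045],[0,0,0]],[0,[0.0185,-0.0415,0],[0,0,0]],[0,[0.0185,-0.0415,0],[0,0,0]],[0,[0.0185,-0.0415,0],[0,0,0]],[0,[0.0185,-0.0415,0],[0,0,0]],[0,[0.0185,-0.0415,0],[0,0,0]],[0,[0,0,0],[0,0,0]],[0,[0,0,0],[0,0,0]]]'

```text
time_s: 10.38
tool_pos: [547.9, -152.4, 146.1]
eef_rot: [0.0, 0.021, 1.0, 0.0]
contact_force: [0.4, -0.0, 0.2]
width: -0.1
gripper_force: 0.0
```

```bash
python3 look.py 2
```

```text
top 0.88 rect jig ((-44.06898880004883, -106.4268569946289), (92.61312866210938, 130.5138702392578), 0.09906837344169617)
[[-90.5, -41.29999923706055], [-90.30000305175781, -171.8000030517578], [2.4000000953674316, -171.60000610351562], [2.0999999046325684, -41.099998474121094]]
mark carton [ -46.8 -109.4] 0.62
side 0.65 rect jig ((-44.113365173339844, -108.24617004394531), (132.8368377685547, 96.05851745605469), 88.97530364990234)
[[-93.30000305175781, -173.8000030517578], [2.700000047683716, -175.5], [5.099999904632568, -42.70000076293945], [-90.9000015258789, -41.0]]
mark carton [ -42.1 -119.2] 0.85
slide_face [[ -35.7 -259.9]] 0.89
10.775 [ 548.1 -152.2  146.5] [[ -55.6 -314.5]] [ 0.4 -0.8 -0.4]
```

View pics/top_2.png

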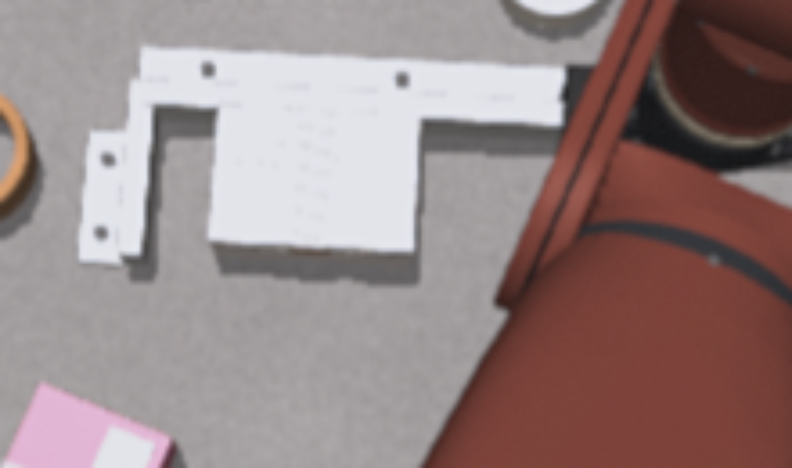

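The crop shows the carton flush on the fence (crop 215..420, top edge on the fence face) with a gap to the end stop at (150,180). I'll descend outside the slide bar and push it along.

Request:
arm_command --commands '[[0,[0,0,-0.04],[0,0,0]],[0,[0,0,-0.04],[0,0,0]],[0,[0,0,-0.044],[0,0,0]],[0,[0,0,0],[0,0,0]],[0,[0.0004,0.008,0],[0,0,0]],[0,[0.0004,0.008,0],[0,0,0]],[0,[0.0002,0.006,0],[0,0,0]],[0,[0.0002,0.006,0],[0,0,0]],[0,[0.0002,0.006,0],[0,0,0]],[0,[0.0002,0.006,0],[0,0,0]],[0,[0,0,0],[0,0,0]]]'

```text
time_s: 12.15
tool_pos: [549.4, -112.0, 22.0]
eef_rot: [-0.0, 0.02, 1.0, 0.0]
contact_force: [-0.8, -0.1, 0.2]
width: 0.1
gripper_force: 0.0
```

Request:
arm_command --commands '[[0,[0.0003,0.007,0],[0,0,0]],[0,[0.0003,0.007,0],[0,0,0]],[0,[0.0003,0.007,0],[0,0,0]],[0,[0.0003,0.007,0],[0,0,0]],[0,[0.0003,0.007,0],[0,0,0]],[0,[0.0003,0.007,0],[0,0,0]]]'

```text
time_s: 12.9
tool_pos: [551.4, -70.2, 22.2]
eef_rot: [-0.0, 0.02, 1.0, 0.0]
contact_force: [-1.8, -0.5, -1.2]
width: -0.0
gripper_force: 0.9
```

Request:
arm_command --commands '[[0,[0.0002,0.006,0],[0,0,0]],[0,[0.0002,0.006,0],[0,0,0]],[0,[0.0002,0.006,0],[0,0,0]],[0,[0.0002,0.006,0],[0,0,0]],[0,[0.0002,0.006,0],[0,0,0]],[0,[0.0002,0.006,0],[0,0,0]],[0,[0.0002,0.004,0],[0,0,0]]]'

```text
time_s: 13.78
tool_pos: [553.1, -30.6, 22.4]
eef_rot: [0.0, 0.02, 1.0, -0.0]
contact_force: [0.4, -3.2, -0.7]
width: -0.2
gripper_force: 1.6
```

```bash
python3 look.py 3
```

```text
top 0.6 rect jig ((-43.57801818847656, -92.03643798828125), (122.30262756347656, 91.20513916015625), 89.50909423828125)
[[-89.69999694824219, -152.8000030517578], [1.5, -153.60000610351562], [2.5, -31.299999237060547], [-88.69999694824219, -30.5]]
mark carton [-43.8 -98. ] 0.73
slide_face [[-178.3  184.6]] 0.64
side 0.69 rect jig ((-45.08631896972656, -96.82952117919922), (130.8285369873047, 92.06079864501953), 89.7530517578125)
[[-91.4000015258789, -162.0], [0.699999988079071, -162.39999389648438], [1.2000000476837158, -31.600000381469727], [-90.80000305175781, -31.200000762939453]]
mark carton [ -50.2 -107.9] 0.76
slide_face [[ -30.3 -156.9]] 0.63
14.175 [552.9 -30.6  22.3] [[ -55.8 -192.8]] [-0.9  0.  -0.3]
```

View pics/side_3.png

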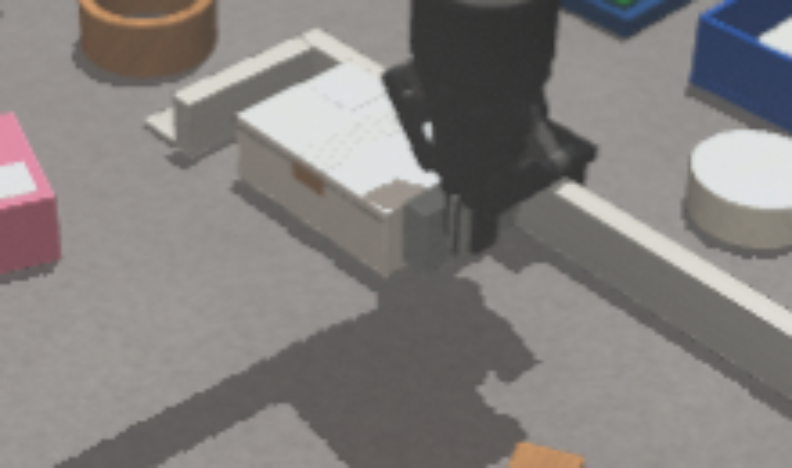

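The bar (crop 425,225) is against the carton's end and the carton is sliding along the fence, still square, with about 31 mm to go. I'll continue slowly.

Request:
arm_command --commands '[[0,[0.0002,0.004,0],[0,0,0]],[0,[0.0002,0.004,0],[0,0,0]],[0,[0.0002,0.004,0],[0,0,0]],[0,[0.0002,0.004,0],[0,0,0]],[0,[0.0002,0.004,0],[0,0,0]],[0,[0.0001,0.003,0],[0,0,0]],[0,[0.0001,0.002,0],[0,0,0]],[0,[0,0,0],[0,0,0]]]'

```text
time_s: 15.18
tool_pos: [554.1, -5.3, 22.2]
eef_rot: [0.0, 0.02, 1.0, 0.0]
contact_force: [-0.9, -2.1, 0.4]
width: 0.0
gripper_force: 0.8
```

Request:
arm_command --commands '[[0,[0.0001,0.002,0],[0,0,0]],[0,[0,0,0],[0,0,0]]]'

```text
time_s: 15.42
tool_pos: [554.2, -3.6, 22.2]
eef_rot: [-0.0, 0.02, 1.0, 0.0]
contact_force: [-1.5, -2.4, 1.4]
width: -0.2
gripper_force: 1.1
```

Request:
arm_command --commands '[[0,[0,0.001,0],[0,0,0]],[0,[0,0,0],[0,0,0]]]'

```text
time_s: 15.68
tool_pos: [554.2, -2.7, 22.2]
eef_rot: [0.0, 0.02, 1.0, 0.0]
contact_force: [-1.0, -2.8, 0.5]
width: 0.2
gripper_force: 1.3
```

Request:
arm_command --commands '[[0,[0,0.001,0],[0,0,0]],[0,[0,0,0],[0,0,0]]]'

```text
time_s: 15.92
tool_pos: [554.3, -1.6, 22.3]
eef_rot: [0.0, 0.02, 1.0, 0.0]
contact_force: [-0.7, -3.2, -0.4]
width: -0.1
gripper_force: 1.3
```

Request:
arm_command --commands '[[0,[0,0.001,0],[0,0,0]],[0,[0,0,0],[0,0,0]]]'

```text
time_s: 16.18
tool_pos: [554.3, -0.6, 22.3]
eef_rot: [0.0, 0.02, 1.0, 0.0]
contact_force: [0.2, -3.0, -1.5]
width: -0.0
gripper_force: 1.2
```

Request:
arm_command --commands '[[0,[0,0.001,0],[0,0,0]],[0,[0,0,0],[0,0,0]]]'

```text
time_s: 16.42
tool_pos: [554.3, 0.4, 22.3]
eef_rot: [0.0, 0.02, 1.0, 0.0]
contact_force: [0.3, -2.6, -1.5]
width: 0.1
gripper_force: 1.2
```

Request:
arm_command --commands '[[0,[0,0.001,0],[0,0,0]],[0,[0,0,0],[0,0,0]]]'

```text
time_s: 16.68
tool_pos: [554.4, 1.3, 22.3]
eef_rot: [0.0, 0.02, 1.0, 0.0]
contact_force: [1.1, -2.7, -1.5]
width: 0.0
gripper_force: 1.2
```

Request:
arm_command --commands '[[0,[0,0.001,0],[0,0,0]],[0,[0,0,0],[0,0,0]]]'

```text
time_s: 16.92
tool_pos: [554.4, 1.4, 22.3]
eef_rot: [0.0, 0.02, 1.0, -0.001]
contact_force: [0.2, -6.7, -1.8]
width: -0.1
gripper_force: 3.2
```

Contact with the end stop. I'll firm it up a little.

Request:
arm_command --commands '[[0,[0,0.001,0],[0,0,0]],[0,[0,0,0],[0,0,0]]]'

```text
time_s: 17.18
tool_pos: [554.4, 1.5, 22.3]
eef_rot: [0.0, 0.02, 1.0, -0.001]
contact_force: [1.1, -10.0, -2.4]
width: -0.3
gripper_force: 5.2
```

Request:
arm_command --commands '[[0,[0,0.001,0],[0,0,0]],[0,[0,0,0],[0,0,0]],[0,[0,0,0],[0,0,0]]]'

```text
time_s: 17.55
tool_pos: [554.4, 1.5, 22.4]
eef_rot: [0.0, 0.02, 1.0, -0.002]
contact_force: [0.4, -14.2, -2.4]
width: 0.1
gripper_force: 7.0
```

Request:
arm_command --commands '[[0,[0,-0.006,0],[0,0,0]],[0,[-0.001,-0.02,0],[0,0,0]],[0,[-0.001,-0.02,0],[0,0,0]],[0,[0,0,0.04],[0,0,0]],[0,[0,0,0.05],[0,0,0]],[0,[0,0,0.05],[0,0,0]],[0,[0,0,0.05],[0,0,0]],[0,[-0.03,-0.04,0],[0,0,0]],[0,[-0.03,-0.04,0],[0,0,0]],[0,[-0.03,-0.04,0],[0,0,0]],[0,[-0.03,-0.04,0],[0,0,0]],[0,[0,0,0],[0,0,0]]]'

```text
time_s: 19.05
tool_pos: [430.3, -204.7, 212.4]
eef_rot: [-0.0, 0.023, 1.0, -0.0]
contact_force: [0.6, -0.4, -0.5]
width: 0.1
gripper_force: 0.0
```

```bash
python3 look.py 4
```

```text
top 0.95 rect jig ((-43.987586975097656, -64.46165466308594), (132.2557373046875, 92.51602172851562), 89.64874267578125)
[[-90.69999694824219, -130.3000030517578], [1.899999976158142, -130.89999389648438], [2.700000047683716, 1.399999976158142], [-89.80000305175781, 1.899999976158142]]
top 0.27 rect jig ((-6.757099151611328, -209.7214813232422), (115.27555084228516, 470.08428955078125), 9.600288391113281)
[[-102.80000305175781, 12.399999618530273], [-24.399999618530273, -451.1000061035156], [89.30000305175781, -431.8999938964844], [10.899999618530273, 31.600000381469727]]
mark carton [-49.6 -66.8] 0.84
slide_face [[ -30.  -127.8]] 0.7
side 0.6 rect jig ((-43.955902099609375, -65.8094482421875), (131.62738037109375, 94.59260559082031), 89.29853057861328)
[[-92.0999984741211, -131.0], [2.5, -132.1999969482422], [4.099999904632568, -0.6000000238418579], [-90.4000015258789, 0.6000000238418579]]
mark carton [-46.5 -59.8] 0.77
mark carton [-38.3 123.1] 0.51
slide_face [[ -36.6 -128.2]] 0.86
19.45 [ 432.7 -200.9  212.2] [[-169.  -367.9]] [-0.6 -0.2 -0.2]
```

View pics/top_4.png

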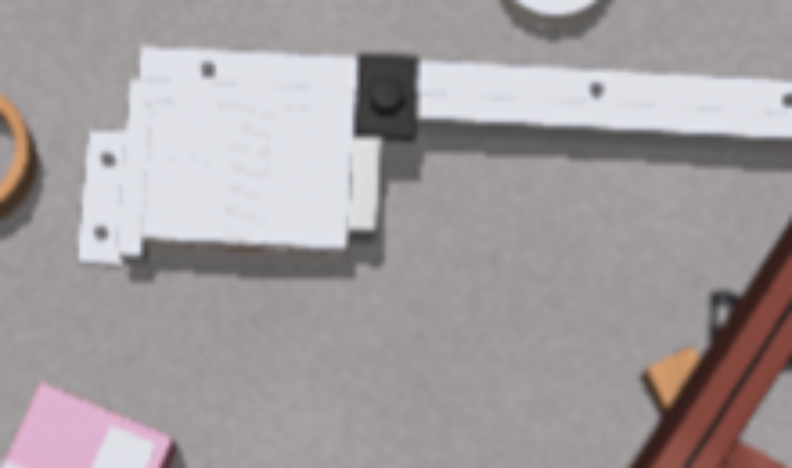

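The crop shows the carton in the corner at crop (245,160), tight on the fence and end stop, with the slide bar (365,185) against its end. The arm is well clear, so I'm handing in.

```bash
python3 -c "
from bench import *
print(close_job())"
```

```text
the job is handed in; nothing more can be done
None
```

The white carton is square in the jig, flat on the long fence and trapped between the end stop and the sliding stop; the other things on the bench were not touched, the arm is clear, and the job was handed in at about 19.5 s, but no verdict came back.

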